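Queue the weights for a scale check

TASK

Set up the linearity check of the bench scale: stand the smallest brass weight in the middle of the scale's pan, and queue the other three in the nests of the wooden rack in order of size, the next smallest in the nest closest to the scale and the largest in the nest farthest from it. All four must stand upright, and the loupe among the weights and the battery behind the rack must not be pushed aside or knocked over.

Things in the scene. Friction and masses are not known exactly. Their poses are not given: they have to be found in the camera images.
- weight_50_mid (a point): the smallest of four brass calibration weights (a plain round cylinder with a small knob on top), 17 mm across and 29 mm tall, 50 g, loose, standing upright; the point is on its axis, half-way up (14.5 mm over its foot). z is up. Grip it by the cylindrical body (the lower 55 % of its height), not by the knob
- weight_100_mid (a point): the second smallest of four brass calibration weights (a plain round cylinder with a small knob on top), 22 mm across and 37 mm tall, 100 g, loose, standing upright; the point is on its axis, half-way up (18.5 mm over its foot). z is up. Grip it by the cylindrical body (the lower 55 % of its height), not by the knob
- weight_200_mid (a point): the second largest of four brass calibration weights (a plain round cylinder with a small knob on top), 28 mm across and 46 mm tall, 200 g, loose, standing upright; the point is on its axis, half-way up (23 mm over its foot). z is up. Grip it by the cylindrical body (the lower 55 % of its height), not by the knob
- weight_500_mid (a point): the largest of four brass calibration weights (a plain round cylinder with a small knob on top), 38 mm across and 62 mm tall, 500 g, loose, standing upright; the point is on its axis, half-way up (31 mm over its foot). z is up. Grip it by the cylindrical body (the lower 55 % of its height), not by the knob
- pan (a point): centre of the top face of the round steel pan (83 mm across, flat) of a light-grey bench scale, 44 mm above the table. The scale is 110 mm wide (its y), 120 mm deep (its x), fixed; its display strip lies in front of the pan, on its -x side. The scale stands beyond one end of the wooden rack, sometimes the left, sometimes the right; a note pad lies beyond the other end
- nest_left: nest at the +y end of the light wooden weight rack: a round bore 54 mm across, 8 mm deep, with green felt at the bottom; the origin is the centre of the bore's floor, 14 mm above the table. The rack (80 x 214 x 22 mm, fixed) has three equal nests 66 mm apart along its y axis; x points across it, z up
- nest_middle: middle nest of the light wooden weight rack: a round bore 54 mm across, 8 mm deep, with green felt at the bottom; the origin is the centre of the bore's floor, 14 mm above the table. The rack (80 x 214 x 22 mm, fixed) has three equal nests 66 mm apart along its y axis; x points across it, z up
- nest_right: nest at the -y end of the light wooden weight rack: a round bore 54 mm across, 8 mm deep, with green felt at the bottom; the origin is the centre of the bore's floor, 14 mm above the table. The rack (80 x 214 x 22 mm, fixed) has three equal nests 66 mm apart along its y axis; x points across it, z up
- loupe_mid (a point): black eye loupe, 33 mm across and 31 mm tall, loose bystander standing among the weights; the point is half-way up on its axis. Behind the weights (+x), at x = 0.60, stands the front of a meter 0.15 m tall: keep the gripper and wrist in front of it or above it
- battery_9v_mid (a point): small upright block battery, black and cream, 18 x 26 x 48 mm (x, y, z), loose bystander standing close behind the rack; the point is half-way up at its centre. Behind it and to its right, at x = 0.60, stands the front of a water bath 0.26 m tall: swing across in front of it or above it

How it is judged (in metres and radians):
At the end, for the whole second after the job is handed in: Smallest weight on the pan within 20 mm of its centre; second smallest in the nest next to the scale, second largest in the middle nest, largest in the farthest nest (within 18 mm of its centre, foot at most 3 mm off the felt); all within 0.12 rad of upright, released, at rest (horizontal distance between weight_50_mid and pan below 0.02 m and z of weight_50_mid in the frame of pan between 0.0115 and 0.0175 m and ((y of pan in the frame of nest_middle above 0 m and horizontal distance between weight_100_mid and nest_left below 0.018 m and z of weight_100_mid in the frame of nest_left below 0.0215 m and horizontal distance between weight_200_mid and nest_middle below 0.018 m and z of weight_200_mid in the frame of nest_middle below 0.026 m and horizontal distance between weight_500_mid and nest_right below 0.018 m and z of weight_500_mid in the frame of nest_right below 0.034 m) or (y of pan in the frame of nest_middle below 0 m and horizontal distance between weight_100_mid and nest_right below 0.018 m and z of weight_100_mid in the frame of nest_right below 0.0215 m and horizontal distance between weight_200_mid and nest_middle below 0.018 m and z of weight_200_mid in the frame of nest_middle below 0.026 m and horizontal distance between weight_500_mid and nest_left below 0.018 m and z of weight_500_mid in the frame of nest_left below 0.034 m)) and angle between each of weight_50_mid, weight_100_mid, weight_200_mid, weight_500_mid's own z axis and vertical below 0.12 rad and linear speed of each of weight_50, weight_100, weight_200, weight_500 below 0.02 m/s); the robot touches nothing.
It fails at once if the loupe is pushed more than 30 mm or knocked over (distance of loupe_mid from where it was at the start of the episode above 0.03 m or angle between loupe_mid's own z axis and vertical above 0.5 rad).
It fails at once if the battery is pushed more than 30 mm or knocked over (distance of battery_9v_mid from where it was at the start of the episode above 0.03 m or angle between battery_9v_mid's own z axis and vertical above 0.5 rad).
It also fails if it takes over 123 s, if anything falls off the work surface, if the arm or the gripper's body presses on something with over 40 N, if the wrist force passes 120 N, or if a joint passes its speed limit or range.

ROBOT

A 6-joint arm with a two-finger parallel gripper is mounted at the origin on a cart in front of the work surface, level with it; the furniture and walls round the work are solid. World frame = base frame: x ahead of the robot, y to its left, z up, the work surface at z = 0. Lengths are in m, angles in degrees, forces in N, time in s.
With the tool pointing down it reaches from about 0.4 to 0.825 m from the base axis. Payload 7 kg.
Tool frame: the origin (TCP) lies midway between the tips of the shut fingers; the grasp point (between the pads) lies 19 mm behind it; z points along the fingers, y is the direction in which the jaws open and shut (so a half turn about z gives the same grasp; the last joint's range is limited). The gripper opens to 88 mm and grips with 3 to 60 N. Pads are 19 mm wide; open, the fingers measure 130 mm over their backs; the gripper's body (78 mm by 193 mm) begins 47 mm behind the grasp point.
Start: joints at [90.877, 20.546, 0.682, 0, -70.136, -16.507], TCP at [0.182, 0.65, 0.227] pointing down, gripper open.
Joint ranges: [-176.03, 176.03], [-82.01, 121.73], [-58.28, 71.71], [-173.87, 95.51], [-174.79, -0.11], [-173.66, 173.66]. Speed limits (degrees/s): [136.94, 136.94, 172.46, 180, 180, 180].

INTERFACE

Orientations are given as [roll, pitch, yaw] about the fixed x, y, z axes, in that order (R = Rz(yaw) Ry(pitch) Rx(roll)).
In Python, from plant import sensors, cams, job gives the robot as it stands.
- The arm moves only by the tool move_arm, never from a script. Its argument "commands" is a list of rows, each a list of 7 numbers: the finger opening in cm, from 0 to 8.76, then the shift along the tool's x, y, z in cm, then the turn, a rotation vector about the tool's x, y, z in rad. In form: [[hand, x, y, z, wx, wy, wz], ...]. A call has exactly 8 rows; each row is the pose to reach, as a shift and turn from the pose commanded when the call began, along the tool's axes at that moment; what a row does not reach only later rows make up. A row lasts 1/8 s, in which the tool goes at most 62.5 mm and 10.7 degrees, less where a joint would pass 70% of its speed; a pose out of reach is approached as far as the arm can. A call with a gripper value outside its range is refused whole. The fingers move at their own pace and stop on an object; the grip force is fixed at half the most. Time passes only in rows, so rows that repeat a pose let the fingers close, or fill a call up. It gives the time, the measured TCP pose, the force and the opening at its end, in the units of the state.
- sensors.get_obs(): the state, without advancing time (a new reading comes with each control period).
- cams.snapshot(name): name is "scene" or "top"; returns a dict with "frame" (420x560x3 uint8, red, green, blue), "camera_matrix" (3x3 intrinsics, pixels), "dist_coeffs" ([k1, k2, p1, p2, k3] as OpenCV has them; the pictures are not rectified), "R" (3x3) and "t" (3): a world point X has camera coordinates R X + t. Camera axes: x right, y down, z forward; pixel columns grow to the right and rows downward; lengths in m; the calibration is good to about 2 mm. A picture is of the moment at which its call begins. There is no depth.
- job.close_job(): hands the job in, once; it reports no verdict.
The state is a dict: "clock": time; "joint_pos": joint angles; "qvel": joint speeds; "tau": joint torques, N m; "tool_pos": TCP position; "orientation": TCP orientation; "force": force on the tool from outside, world axes, zero at the start; "moment": the same for the moment, N m; "opening": finger opening in m.
Only numpy, scipy, OpenCV 4.12 (cv2) and the standard library are available. Lean on these libraries where they do the work, as an engineer would, in place of code of your own. Each camera call takes 0.05 s, during which the arm holds its last target.

## Working session

There is one attempt and no reset: what is moved stays moved. The work goes in short steps, Python scripts to look and compute and a tool call to move; the robot and the scene stay as the last step left them, time stands still between calls to the robot, and variables do not carry over. Pictures are saved under pics/ and viewed, and the job is handed in when it is done.

Besides the shell and the picture viewer there is one more tool, called after "Request:" as name(argument=value, ...) on one line, values as JSON. move_arm: Moves the arm, as the interface text tells. Its arguments: {"type":"object","properties":{"commands":{"type":"array"}},"required":["commands"]}

```bash
mkdir -p pics; ls
cat > h.py <<'E'
import numpy as np, cv2
from plant import sensors,cams,job
def snap(n,fn):
    s=cams.snapshot(n); cv2.imwrite('pics/'+fn+'.png',s['frame'][:,:,::-1]); np.savez('pics/'+fn+'.npz',**{k:np.array(v) for k,v in s.items()}); return s
def load(fn): return dict(np.load('pics/'+fn+'.npz'))
def ray(s,uv):
    n=cv2.undistortPoints(np.array([[uv]],float),np.array(s['camera_matrix'],float),np.array(s['dist_coeffs'],float))[0,0]
    R=np.array(s['R']);t=np.array(s['t']);return -R.T@t, R.T@np.array([n[0],n[1],1])
def atz(s,uv,z):
    c,d=ray(s,uv); return c+d*(z-c[2])/d[2]
def proj(s,P):
    R=np.array(s['R'],float);p,_=cv2.projectPoints(np.array(P,float).reshape(-1,3),cv2.Rodrigues(R)[0],np.array(s['t'],float),np.array(s['camera_matrix'],float),np.array(s['dist_coeffs'],float));return p[:,0]
def tri(s1,a,s2,b):
    c1,d1=ray(s1,a);c2,d2=ray(s2,b);d1/=np.linalg.norm(d1);d2/=np.linalg.norm(d2)
    k=np.linalg.lstsq(np.c_[d1,-d2],c2-c1,rcond=None)[0];p=c1+k[0]*d1;q=c2+k[1]*d2;return (p+q)/2,np.linalg.norm(p-q)
E
python3 - <<'E'
from h import *
for n in('scene','top'):
    s=snap(n,n+'0');print(n,-np.array(s['R']).T@s['t'],np.array(s['R']).round(2).tolist())
o=sensors.get_obs();print(o)
E
```

```text
pics
scene [-3.92037346e-04 -8.67499307e-01  5.83095002e-01] [[0.87, -0.49, -0.0], [-0.21, -0.37, -0.9], [0.44, 0.79, -0.43]]
top [0.22252748 0.06246319 1.24698136] [[-0.0, -1.0, -0.0], [-0.97, 0.0, -0.22], [0.22, 0.0, -0.97]]
{'clock': 0.1, 'joint_pos': array([ 9.08762133e+01,  2.05859027e+01,  6.37111479e-01, -2.03795390e-02,
       -7.01352771e+01, -1.65056666e+01]), 'qvel': array([-0.08399322, -0.06218617,  0.11405549,  0.07790669, -0.02907259,
       -0.09758577]), 'tau': array([-7.96946933e-04, -5.84160089e+01,  2.93751597e+01,  7.01535612e+00,
        1.01628515e-02, -5.66166727e-05]), 'tool_pos': array([0.18176111, 0.64958995, 0.22570966]), 'orientation': array([ 1.79913952e+02, -5.51768605e-03, -1.56363881e+01]), 'force': array([-0.3558217 , -0.06971195,  0.44335922]), 'moment': array([-0.01123652, -0.04198619,  0.01135198]), 'opening': 0.08772675979271195}
```

View pics/scene0.png

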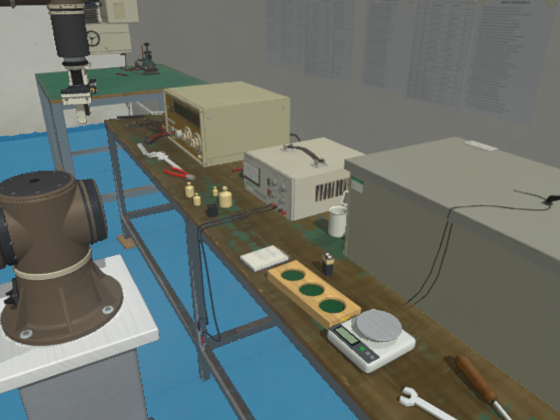

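View pics/top0.png

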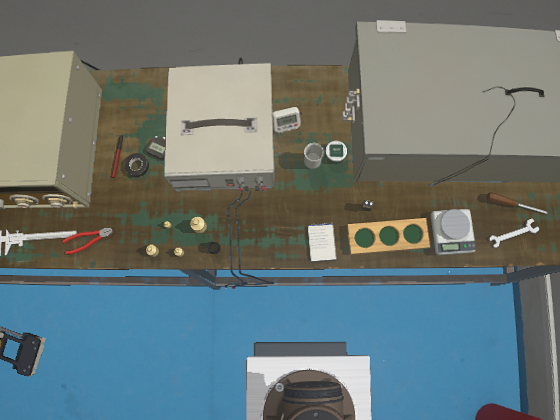

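Run:
```python
from h import *
def crop(fn,x,y,w,h,k,out):
    im=cv2.imread(f'pics/{fn}.png')[y:y+h,x:x+w]; cv2.imwrite(f'pics/{out}.png',cv2.resize(im,None,fx=k,fy=k,interpolation=cv2.INTER_CUBIC))
crop('top0',130,200,100,70,8,'c1');crop('top0',335,190,150,75,5,'c2')
crop('scene0',170,170,80,60,10,'c3');crop('scene0',255,240,165,130,4,'c4')
```

```text
(no output)
```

View pics/c1.png

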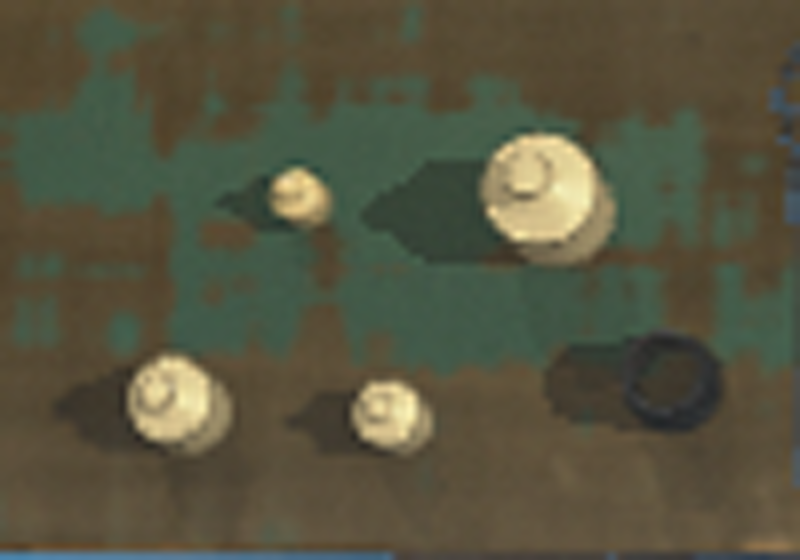

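View pics/c2.png

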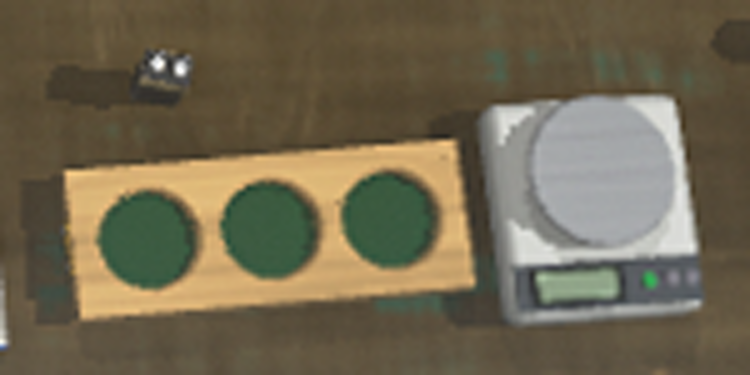

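View pics/c3.png

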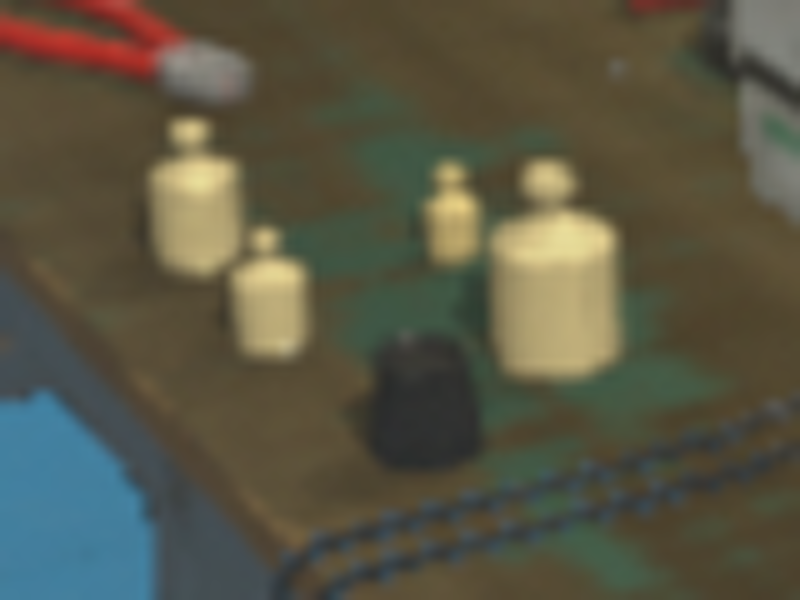

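View pics/c4.png

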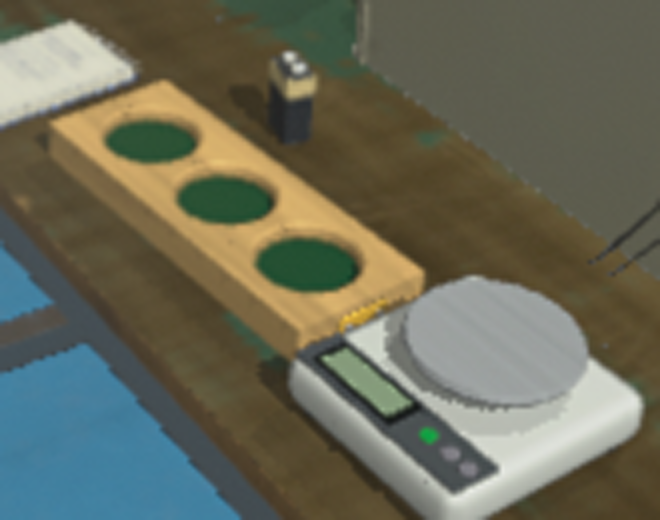

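```bash
cat > m.py <<'E'
from h import *
a=load('top0');b=load('scene0')
def T(u,v):return ((u+.5)/8-.5+130,(v+.5)/8-.5+200)
def T2(u,v):return ((u+.5)/5-.5+335,(v+.5)/5-.5+190)
def S(u,v):return ((u+.5)/10-.5+170,(v+.5)/10-.5+170)
def S2(u,v):return ((u+.5)/4-.5+255,(v+.5)/4-.5+240)
E
python3 - <<'E'
from m import *
np.set_printoptions(precision=4,suppress=True)
K={'500':(T(526,174),S(550,180)),'200':(T(155,391),S(190,133)),'100':(T(378,406),S(265,240)),'50':(T(292,187),S(451,173)),
'loupe_top':(T(672,382),S(428,350))}
for k,(p,q) in K.items(): print(k,*tri(a,p,b,q))
# body top discs
D={'500top':(T(540,188),S(555,238)),'200top':(T(169,399),S(195,176)),'100top':(T(385,413),S(270,272)),'50top':(T(298,195),S(453,203))}
for k,(p,q) in D.items(): print(k,*tri(a,p,b,q))
N={'L':(T2(148,239),S2(152,140)),'M':(T2(269,229),S2(226,199)),'R':(T2(388,220),S2(308,264)),'pan':(T2(602,171),S2(497,340)),'batt':(T2(168,66),S2(292,68))}
for k,(p,q) in N.items(): print(k,*tri(a,p,b,q))
# rack corners at z .022
for n,p in {'1':(64,170),'2':(457,139),'3':(475,287),'4':(80,319)}.items(): print(n,atz(a,T2(*p),.022))
for n,p in {'1':(166,81),'2':(424,268),'3':(299,335),'4':(50,122)}.items(): print(n,atz(b,S2(*p),.022))
E
```

```text
500 [0.4961 0.2885 0.0605] 0.001175227751962002
200 [0.4273 0.4116 0.0459] 0.0010871882829436826
100 [0.4238 0.3392 0.0374] 0.0010647101761276116
50 [0.4986 0.3729 0.0317] 0.0012383312466959337
loupe_top [0.4335 0.2417 0.0374] 0.0030214370460768464
500top [0.4958 0.2871 0.0422] 0.0005486161342239051
200top [0.4273 0.4108 0.0316] 0.0006641935893949644
100top [0.4238 0.339  0.0268] 0.0002277272566663411
50top [0.4985 0.3733 0.0212] 0.0006127893187078465
L [ 0.4589 -0.1548  0.0211] 0.0015473376666405648
M [ 0.464  -0.2203  0.0205] 0.001737040749864766
R [ 0.4688 -0.2857  0.0199] 0.001276521453818346
pan [ 0.4897 -0.3976  0.0441] 0.0013054577362073647
batt [ 0.5463 -0.1645  0.0468] 0.003533422142417466
1 [ 0.4973 -0.1114  0.022 ]
2 [ 0.5134 -0.3266  0.022 ]
3 [ 0.4321 -0.3307  0.022 ]
4 [ 0.4168 -0.1171  0.022 ]
1 [ 0.497  -0.1077  0.022 ]
2 [ 0.5144 -0.3187  0.022 ]
3 [ 0.4305 -0.3294  0.022 ]
4 [ 0.4172 -0.1124  0.022 ]
```

```bash
cat > go.py <<'E'
import sys
from h import *
from scipy.spatial.transform import Rotation as Ro
x,y,z,yaw=map(float,sys.argv[1:5])
o=sensors.get_obs()
R=Ro.from_euler('xyz',o['orientation'],degrees=True);G=Ro.from_euler('xyz',[180,0,yaw],degrees=True)
print('t',o['clock'],'shift cm',(R.inv().apply(np.array([x,y,z])-o['tool_pos'])*100).round(2),'turn',(R.inv()*G).as_rotvec().round(3),'j',o['joint_pos'].round(0))
E
python3 go.py .4955 .2875 .15 0
```

```text
t 0.1 shift cm [39.97 26.4   7.61] turn [ 0.002  0.    -0.273] j [ 91.  21.   1.  -0. -70. -17.]
```

Request:
move_arm(commands=[[6, 5, 3.3, 1, 0, 0, -0.04], [6, 10, 6.6, 2, 0, 0, -0.08], [6, 15, 9.9, 3, 0, 0, -0.12], [6, 20, 13.2, 4, 0, 0, -0.16], [6, 26, 17.2, 5, 0, 0, -0.2], [6, 32, 21.1, 6, 0, 0, -0.24], [6, 37, 24.5, 7, 0, 0, -0.273], [6, 40, 26.4, 7.6, 0, 0, -0.273]])

```text
clock: 1.1
tool_pos: [0.4969, 0.2861, 0.1501]
orientation: [180.0, 0.0, 0.0]
force: [0.8, 0.6, 0.4]
opening: 0.06
```

```bash
python3 go.py .4955 .2875 .011 0; python3 -c "
from h import *
s=snap('scene','s1');im=s['frame'][130:240,130:290,::-1];cv2.imwrite('pics/s1c.png',cv2.resize(im,None,fx=5,fy=5))"
```

```text
t 1.1 shift cm [-0.13 -0.15 13.91] turn [0. 0. 0.] j [ 49.  15. -18.  -0. -57.  41.]
```

View pics/s1c.png

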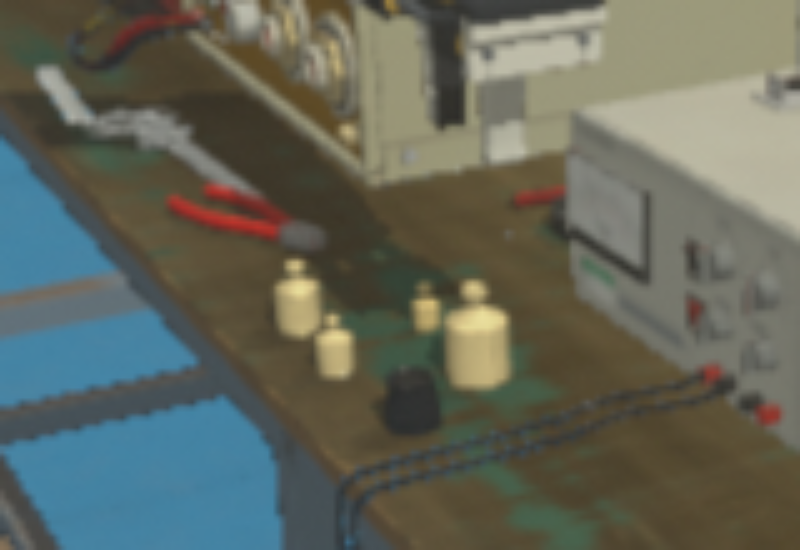

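```bash
python3 -c "
from h import *
s=load('s1');print(proj(s,[[.497,.286,.15],[.497,.286,.0],[.497,.316,.15],[.497,.256,.15]]))
o=sensors.get_obs();print(o['tool_pos'],o['clock'],o['joint_pos'])
s=snap('top','t1');cv2.imwrite('pics/s1b.png',s['frame'][:,:,::-1])
print(proj(s,[[.497,.286,.15]]))"
```

```text
[[224.04963476 159.11471571]
 [226.24282405 206.1799828 ]
 [219.85352311 156.19398705]
 [228.40032146 162.14315131]]
[0.49886918 0.28182914 0.14862848] 1.15 [ 4.90366810e+01  1.47529236e+01 -1.84656054e+01  2.72042064e-02
 -5.69672745e+01  4.08035662e+01]
[[189.61515956 212.84680274]]
```

View pics/s1.png

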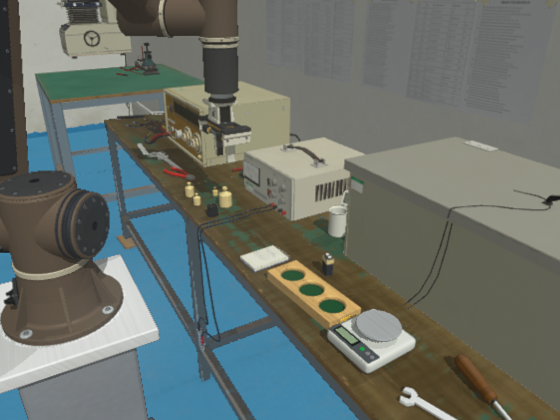

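View pics/t1.png

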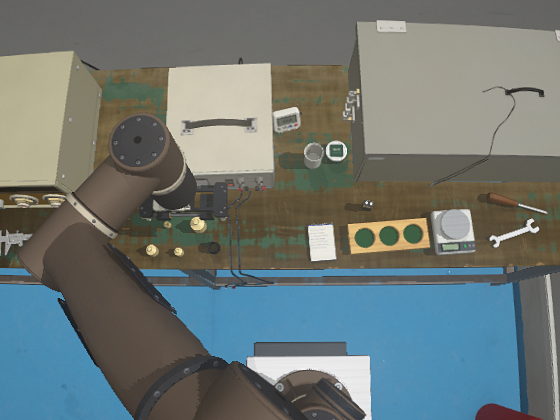

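Request:
move_arm(commands=[[6, 0, 0, 0, 0, 0, 0], [6, 0, 0, 0, 0, 0, 0], [6, 0, 0, 1, 0, 0, 0], [6, 0, 0, 2, 0, 0, 0], [6, 0, 0, 3, 0, 0, 0], [6, 0, 0, 4, 0, 0, 0], [6, 0, 0, 5, 0, 0, 0], [6, 0, 0, 5, 0, 0, 0]])

```text
clock: 2.2
tool_pos: [0.4955, 0.2875, 0.0995]
orientation: [179.9, 0.1, 0.0]
force: [0.1, -0.7, 0.2]
opening: 0.0603
```

```bash
python3 go.py .4955 .2875 .011 0; python3 -c "
from h import *
s=snap('scene','s2');im=s['frame'][110:230,150:290,::-1];cv2.imwrite('pics/s2c.png',cv2.resize(im,None,fx=5,fy=5))
s=snap('top','t2');im=s['frame'][150:280,110:270,::-1];cv2.imwrite('pics/t2c.png',cv2.resize(im,None,fx=4,fy=4))"
```

```text
t 2.2 shift cm [ 0.01 -0.01  8.85] turn [0.001 0.001 0.   ] j [ 50.  18. -22.  -0. -51.  40.]
```

View pics/s2c.png

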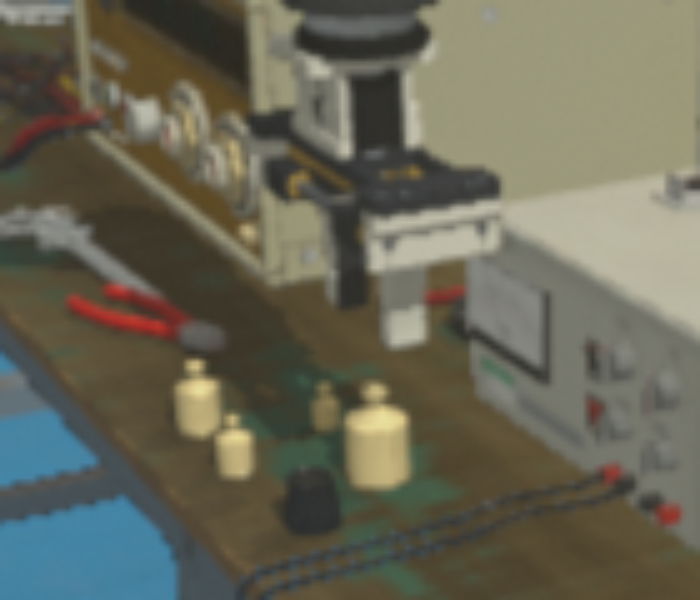

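View pics/t2c.png

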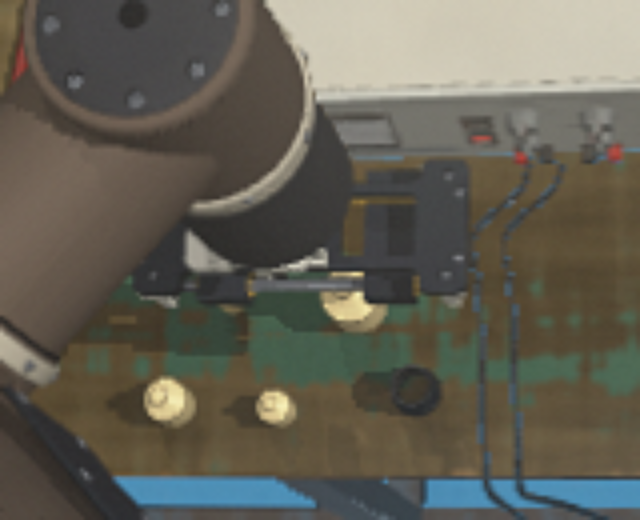

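```bash
python3 -c "
from h import *
s=load('s2');print(proj(s,[[.4955,.247,.1],[.4955,.328,.1]]),proj(s,[[.4955,.2575,.1],[.4955,.3175,.1]]))"
```

```text
[[229.93861581 179.67681897]
 [218.58143376 171.00036647]] [[228.40376683 178.5042519 ]
 [219.99320735 172.07890637]]
```

Request:
move_arm(commands=[[6, 0, 0, 1.5, 0, 0, 0], [6, 0, 0, 3.5, 0, 0, 0], [6, 0, 0, 5.5, 0, 0, 0], [6, 0, 0, 7.2, 0, 0, 0], [6, 0, 0, 8.4, 0, 0, 0], [6, 0, 0, 8.8, 0, 0, 0], [3, 0, 0, 8.8, 0, 0, 0], [3, 0, 0, 8.8, 0, 0, 0]])

```text
clock: 3.3
tool_pos: [0.4963, 0.2884, 0.0132]
orientation: [-180.0, -0.0, 0.0]
force: [-0.1, -0.1, 0.5]
opening: 0.0454
```

Request:
move_arm(commands=[[2, 0, 0, 0, 0, 0, 0], [2, 0, 0, 0, 0, 0, 0], [2, 0, 0, 0, 0, 0, 0], [2, 0, 0, -0.3, 0, 0, 0], [2, 0, 0, -0.8, 0, 0, 0], [2, 0, 0, -2, 0, 0, 0], [2, 0, 0, -4, 0, 0, 0], [2, 0, 0, -4, 0, 0, 0]])

```text
clock: 4.3
tool_pos: [0.4969, 0.2888, 0.0544]
orientation: [-179.9, -0.1, 0.0]
force: [-0.2, 0.3, -5.9]
opening: 0.0371
```

```bash
python3 -c "
from h import *
s=snap('scene','s3');im=s['frame'][110:230,150:290,::-1];cv2.imwrite('pics/s3c.png',cv2.resize(im,None,fx=5,fy=5))"; python3 go.py .459 -.155 .13 0
```

```text
t 4.35 shift cm [-3.71 44.32 -7.74] turn [-0.001 -0.001 -0.   ] j [ 50.  21. -24.  -0. -45.  40.]
```

View pics/s3c.png

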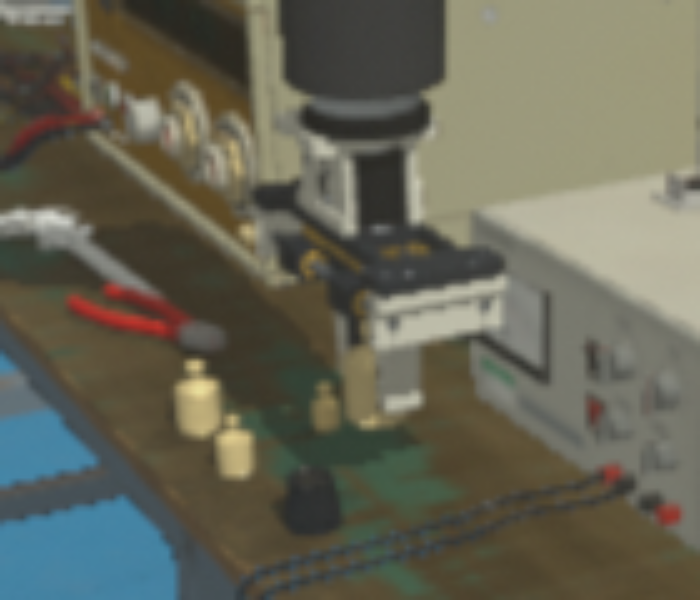

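Request:
move_arm(commands=[[2, 0, 0.5, -2.5, 0, 0, 0], [2, 0, 3, -5, 0, 0, 0], [2, -0.5, 8, -7.5, 0, 0, 0], [2, -1.2, 14, -7.5, 0, 0, 0], [2, -1.8, 20, -7.5, 0, 0, 0], [2, -2.4, 26, -7.5, 0, 0, 0], [2, -3, 32, -7.5, 0, 0, 0], [2, -3.5, 38, -7.5, 0, 0, 0]])

```text
clock: 5.35
tool_pos: [0.4599, -0.0938, 0.1271]
orientation: [-180.0, 0.0, 0.0]
force: [1.4, -0.4, -5.6]
opening: 0.0372
```

```bash
python3 go.py .459 -.155 .08 4
```

```text
t 5.35 shift cm [-0.09  6.12  4.71] turn [-0.     0.001 -0.069] j [ 13.   6. -32.  -0. -51.  77.]
```

Request:
move_arm(commands=[[2, 0, 3, 0.5, 0, 0, 0], [2, 0, 5, 1.5, 0, 0, 0], [2, 0, 6, 2.5, 0, 0, -0.03], [2, 0, 6.1, 3.5, 0, 0, -0.07], [2, 0, 6.1, 4.5, 0, 0, -0.07], [2, 0, 6.1, 4.7, 0, 0, -0.07], [2, 0, 6.1, 4.7, 0, 0, -0.07], [2, 0, 6.1, 4.7, 0, 0, -0.07]])

```text
clock: 6.35
tool_pos: [0.4614, -0.1528, 0.0809]
orientation: [180.0, -0.0, 4.0]
force: [0.2, 0.1, -5.2]
opening: 0.0369
```

```bash
python3 go.py .4593 -.1545 .0275 4;python3 -c "
from h import *
s=snap('scene','s4');im=s['frame'][210:350,230:400,::-1];cv2.imwrite('pics/s4c.png',cv2.resize(im,None,fx=4,fy=4))"
```

```text
t 6.35 shift cm [-0.22  0.15  5.34] turn [ 0.    -0.001  0.001] j [  5.  12. -34.   0. -45.  89.]
```

View pics/s4c.png

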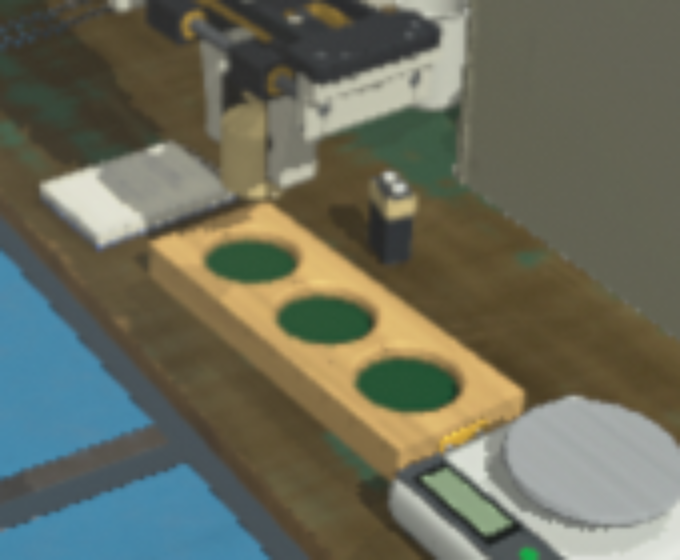

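Request:
move_arm(commands=[[2, -0.2, 0.15, 1, 0, 0, 0], [2, -0.2, 0.15, 2.2, 0, 0, 0], [2, -0.2, 0.15, 3.4, 0, 0, 0], [2, -0.2, 0.15, 4.4, 0, 0, 0], [2, -0.2, 0.15, 5, 0, 0, 0], [2, -0.2, 0.15, 5.3, 0, 0, 0], [2, -0.2, 0.15, 5.4, 0, 0, 0], [2, -0.2, 0.15, 5.4, 0, 0, 0]])

```text
clock: 7.4
tool_pos: [0.4591, -0.1547, 0.0272]
orientation: [180.0, -0.0, 4.0]
force: [-3.3, 1.3, 5.0]
opening: 0.0369
```

```bash
python3 go.py .4593 -.1545 .0255 4;python3 -c "
from h import *
print(sensors.get_obs()['force'])
s=snap('scene','s5');im=s['frame'][210:350,230:400,::-1];cv2.imwrite('pics/s5c.png',cv2.resize(im,None,fx=4,fy=4))"
```

```text
t 7.4 shift cm [ 0.02 -0.01  0.17] turn [ 0.    -0.     0.001] j [  5.  16. -37.   0. -37.  89.]
[-3.29954812  1.31768506  4.95667932]
```

View pics/s5c.png

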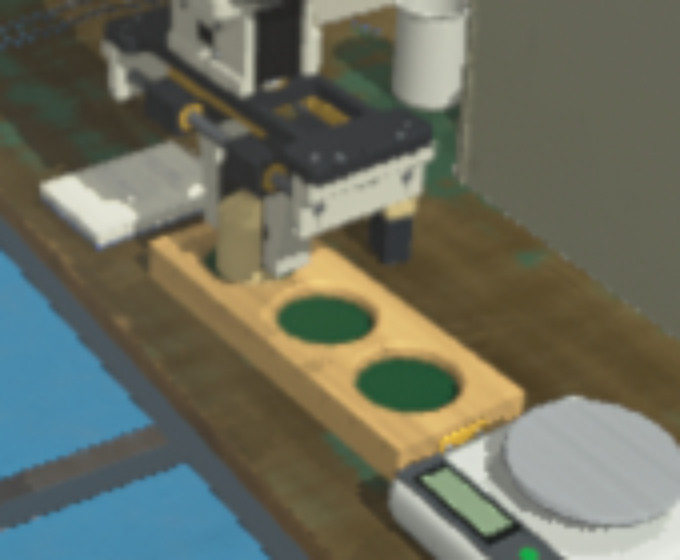

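```bash
python3 -c "
from h import *
s=load('s5');print((proj(s,[[.4591,-.1547,.014],[.4591,-.1547,.022],[.4591,-.1547,.06]])-[230,210])*4)
th=np.linspace(0,6.28,60)
for r,z in((.019,.014),(.019,.022),(.027,.022),(.027,.014)):
  p=(proj(s,np.c_[.4591+r*np.cos(th),-.1547+r*np.sin(th),z+0*th])-[230,210])*4;print(r,z,p.min(0),p.max(0))"
```

```text
[[251.76226027 268.77802665]
 [252.06455041 256.63718022]
 [253.52680948 197.79425618]]
0.019 0.014 [217.50051011 249.7852915 ] [286.08372555 288.40273666]
0.019 0.022 [217.68382003 237.7818318 ] [286.50511101 276.12243819]
0.027 0.022 [203.23366586 230.02960924] [301.01360734 284.52902739]
0.027 0.014 [203.10027212 241.97589574] [300.54203072 296.86870644]
```

Request:
move_arm(commands=[[4.2, 0, 0, 0, 0, 0, 0], [5, 0, 0, 0, 0, 0, 0], [5.5, 0, 0, 0, 0, 0, 0], [5.5, 0, 0, -1, 0, 0, 0], [5.5, 0, 0, -3, 0, 0, 0], [5.5, 0, 0, -6, 0, 0, 0], [5.5, 0, 0, -10, 0, 0, 0], [5.5, 0, 0, -12, 0, 0, 0]])

```text
clock: 8.45
tool_pos: [0.4602, -0.1547, 0.1495]
orientation: [180.0, -0.2, 4.0]
force: [0.1, 0.4, -0.3]
opening: 0.0548
```

```bash
python3 go.py .4273 .411 .10 -90;python3 -c "
from h import *
s=snap('scene','s6');im=s['frame'][210:350,230:400,::-1];cv2.imwrite('pics/s6c.png',cv2.resize(im,None,fx=4,fy=4))"
```

```text
t 8.45 shift cm [  0.69 -56.67   4.93] turn [-0.003 -0.003  1.641] j [  5.   6. -29.   0. -54.  89.]
```

View pics/s6c.png

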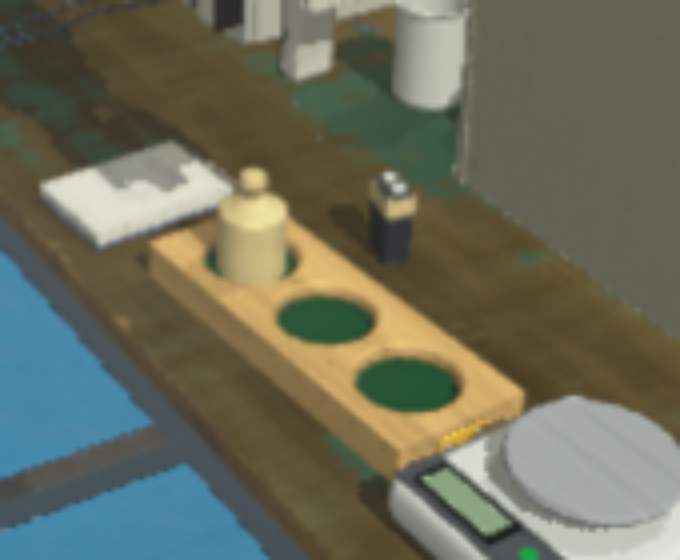

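Request:
move_arm(commands=[[5, 0, -6, 0, 0, 0, 0.1], [5, 0, -12, 0, 0, 0, 0.28], [5, 0, -18, 0, 0, 0, 0.46], [5, 0, -24, 0, 0, 0, 0.64], [5, 0, -30, 0, 0, 0, 0.82], [5, 0.2, -36, 0, 0, 0, 1.0], [5, 0.4, -42, 0, 0, 0, 1.18], [5, 0.5, -48, 0, 0, 0, 1.36]])

```text
clock: 9.5
tool_pos: [0.4317, 0.2961, 0.1472]
orientation: [-180.0, 0.0, -69.0]
force: [1.7, 0.3, 0.1]
opening: 0.0501
```

```bash
python3 go.py .4273 .411 .10 -90
```

```text
t 9.5 shift cm [-10.89  -3.71   4.73] turn [-0.001  0.     0.367] j [ 56.  10. -25.   0. -55. -35.]
```

Request:
move_arm(commands=[[5, -4, -1, 0, 0, 0, 0.14], [5, -7, -1.7, 0, 0, 0, 0.27], [5, -8.4, -2, 0, 0, 0, 0.28], [5, -8.4, -2, 1, 0, 0, 0.28], [5, -8.4, -2, 3, 0, 0, 0.28], [5, -8.4, -2, 4.5, 0, 0, 0.28], [5, -8.4, -2, 4.7, 0, 0, 0.28], [5, -8.4, -2, 4.7, 0, 0, 0.28]])

```text
clock: 10.5
tool_pos: [0.4204, 0.3794, 0.0998]
orientation: [-180.0, -0.0, -84.7]
force: [1.0, 0.1, 0.5]
opening: 0.0499
```

```bash
python3 go.py .4273 .411 .010 -90; python3 -c "
from h import *
s=snap('scene','s7');im=s['frame'][110:230,130:270,::-1];cv2.imwrite('pics/s7c.png',cv2.resize(im,None,fx=5,fy=5))"
```

```text
t 10.5 shift cm [-3.08 -0.97  8.98] turn [-0.    -0.     0.093] j [ 62.  17. -23.   0. -50. -57.]
```

View pics/s7c.png

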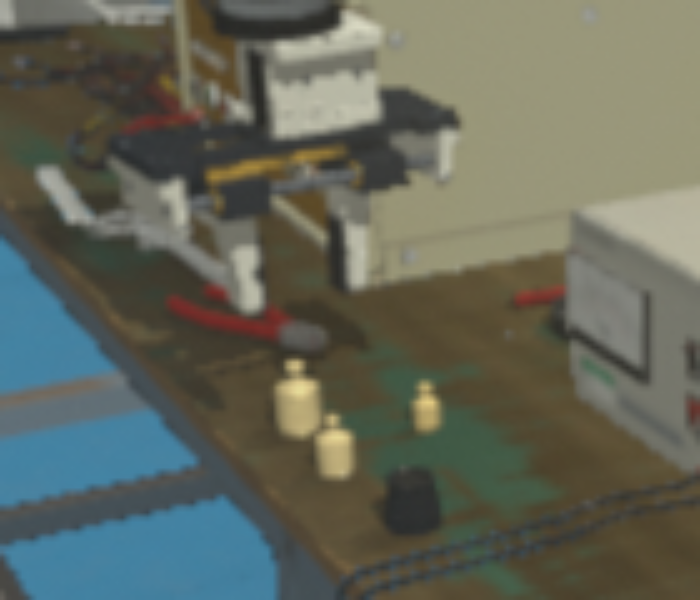

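Request:
move_arm(commands=[[5, -3.1, -1, 0, 0, 0, 0.09], [5, -3.1, -1, 1, 0, 0, 0.09], [5, -3.1, -1, 2, 0, 0, 0.09], [5, -3.1, -1, 3, 0, 0, 0.09], [5, -3.1, -1, 3, 0, 0, 0.09], [5, -3.1, -1, 3, 0, 0, 0.09], [5, -3.1, -1, 3, 0, 0, 0.09], [5, -3.1, -1, 3, 0, 0, 0.09]])

```text
clock: 11.55
tool_pos: [0.4273, 0.4116, 0.0699]
orientation: [-180.0, 0.0, -89.9]
force: [-0.4, -0.4, 0.4]
opening: 0.0501
```

```bash
python3 go.py .4273 .411 .010 -90; python3 -c "
from h import *
s=snap('scene','s8');im=s['frame'][110:230,130:270,::-1];cv2.imwrite('pics/s8c.png',cv2.resize(im,None,fx=5,fy=5))"
```

```text
t 11.55 shift cm [0.06 0.01 5.99] turn [-0.     0.001  0.003] j [ 63.  21. -21.   0. -48. -63.]
```

View pics/s8c.png

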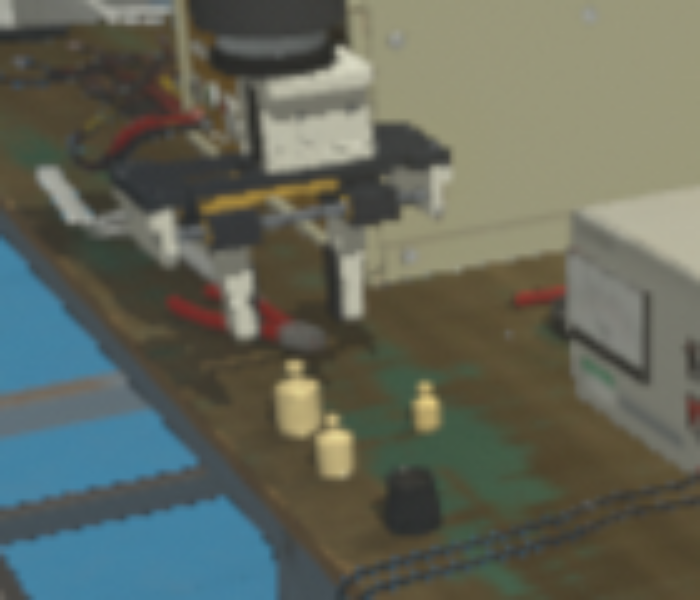

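Request:
move_arm(commands=[[5, 0, 0, 1.5, 0, 0, 0], [5, 0, 0, 3, 0, 0, 0], [5, 0, 0, 4.5, 0, 0, 0], [5, 0, 0, 5.5, 0, 0, 0], [5, 0, 0, 5.9, 0, 0, 0], [5, 0, 0, 5.9, 0, 0, 0], [3, 0, 0, 5.9, 0, 0, 0], [1.5, 0, 0, 5.9, 0, 0, 0]])

```text
clock: 12.6
tool_pos: [0.4274, 0.4117, 0.0111]
orientation: [-180.0, 0.0, -89.8]
force: [-0.8, -0.2, -1.0]
opening: 0.0352
```

Request:
move_arm(commands=[[1.5, 0, 0, 0, 0, 0, 0], [1.5, 0, 0, 0, 0, 0, 0], [1.5, 0, 0, 0, 0, 0, 0], [1.5, 0, 0, -0.3, 0, 0, 0], [1.5, 0, 0, -1, 0, 0, 0], [1.5, 0, 0, -3, 0, 0, 0], [1.5, 0, 0, -6, 0, 0, 0], [1.5, 0, 0, -6, 0, 0, 0]])

```text
clock: 13.6
tool_pos: [0.4283, 0.4129, 0.0732]
orientation: [-179.9, 0.2, -89.8]
force: [-0.3, -0.3, -2.7]
opening: 0.0271
```

```bash
python3 go.py .464 -.22 .13 -86; python3 -c "
from h import *
s=snap('scene','s9');im=s['frame'][110:230,130:270,::-1];cv2.imwrite('pics/s9c.png',cv2.resize(im,None,fx=5,fy=5))"
```

```text
t 13.6 shift cm [63.27 -3.41 -5.92] turn [-0.003  0.004 -0.067] j [ 63.  21. -21.   0. -48. -63.]
```

View pics/s9c.png

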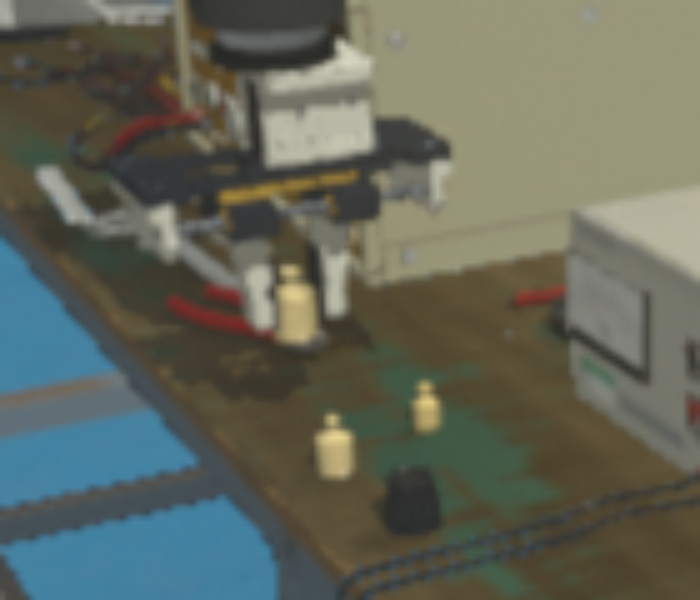

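Request:
move_arm(commands=[[1.5, 2, 0, -2, 0, 0, 0], [1.5, 7, 0, -4, 0, 0, 0], [1.5, 13, -0.5, -6, 0, 0, 0], [1.5, 19, -1, -7.5, 0, 0, 0], [1.5, 25, -1.4, -7.5, 0, 0, 0], [1.5, 31, -1.7, -7.5, 0, 0, -0.02], [1.5, 37, -2, -7.5, 0, 0, -0.04], [1.5, 42, -2.3, -7.5, 0, 0, -0.06]])

```text
clock: 14.65
tool_pos: [0.4503, -0.0108, 0.1449]
orientation: [179.9, -0.0, -86.4]
force: [1.4, -0.1, -2.7]
opening: 0.0272
```

```bash
python3 go.py .464 -.22 .15 -86
```

```text
t 14.65 shift cm [20.97 -0.06 -0.51] turn [ 0.001 -0.    -0.007] j [ 24.   3. -33.  -0. -53. -20.]
```

Request:
move_arm(commands=[[1.5, 5, 0, -0.5, 0, 0, 0], [1.5, 10, 0, -0.5, 0, 0, 0], [1.5, 14, 0, -0.5, 0, 0, 0], [1.5, 17, 0, -0.5, 0, 0, 0], [1.5, 19.5, 0, -0.5, 0, 0, 0], [1.5, 21, 0, -0.5, 0, 0, 0], [1.5, 21, 0, -0.5, 0, 0, 0], [1.5, 21, 0, -0.5, 0, 0, 0]])

```text
clock: 15.65
tool_pos: [0.4642, -0.2176, 0.1502]
orientation: [180.0, 0.0, -86.4]
force: [0.2, -0.3, -1.1]
opening: 0.0267
```

```bash
python3 go.py .464 -.22 .0265 -86;  python3 -c "
from h import *
s=snap('scene','s10');im=s['frame'][210:350,230:400,::-1];cv2.imwrite('pics/s10c.png',cv2.resize(im,None,fx=4,fy=4))"
```

```text
t 15.65 shift cm [ 0.24  0.02 12.37] turn [ 0.001  0.    -0.007] j [ -3.   9. -26.  -0. -55.   7.]
```

View pics/s10c.png

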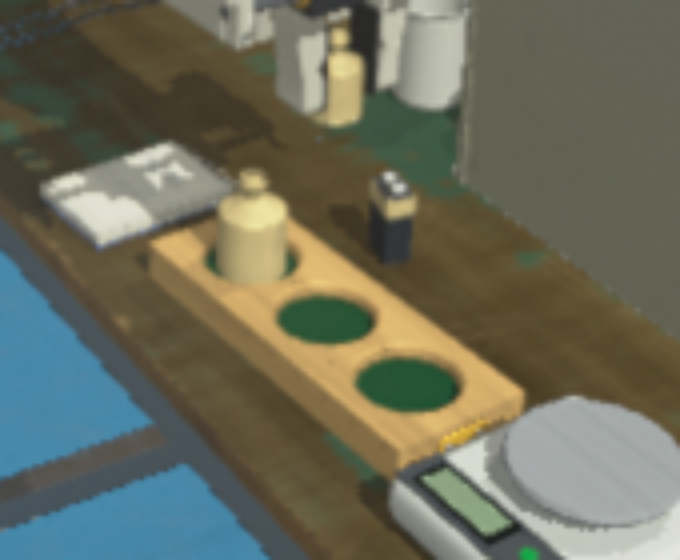

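Request:
move_arm(commands=[[1.5, 0.2, 0, 2, 0, 0, 0], [1.5, 0.2, 0, 4, 0, 0, 0], [1.5, 0.2, 0, 6, 0, 0, 0], [1.5, 0.2, 0, 8, 0, 0, 0], [1.5, 0.2, 0, 9.5, 0, 0, 0], [1.5, 0.2, 0, 10.5, 0, 0, 0], [1.5, 0.2, 0, 11, 0, 0, 0], [1.5, 0.2, 0, 11, 0, 0, 0]])

```text
clock: 16.7
tool_pos: [0.4646, -0.2201, 0.0405]
orientation: [180.0, -0.0, -86.4]
force: [0.5, 0.0, -1.7]
opening: 0.0268
```

Request:
move_arm(commands=[[1.5, 0, 0, 0.3, 0, 0, 0], [1.5, 0, 0, 0.6, 0, 0, 0], [1.5, 0, 0, 0.9, 0, 0, 0], [1.5, 0, 0, 1.1, 0, 0, 0], [1.5, 0, 0, 1.2, 0, 0, 0], [1.5, 0, 0, 1.3, 0, 0, 0], [1.5, 0, 0, 1.3, 0, 0, 0], [1.5, 0, 0, 1.3, 0, 0, 0]])

```text
clock: 17.7
tool_pos: [0.4646, -0.2201, 0.0276]
orientation: [-180.0, -0.0, -86.4]
force: [-0.0, 0.7, -1.4]
opening: 0.0268
```

```bash
python3 go.py .464 -.22 .0265 -86;  python3 -c "
from h import *
s=snap('scene','s11');im=s['frame'][210:350,230:400,::-1];cv2.imwrite('pics/s11c.png',cv2.resize(im,None,fx=4,fy=4))"
```

```text
t 17.7 shift cm [-0.01  0.06  0.11] turn [-0.    -0.    -0.007] j [ -3.  18. -33.  -0. -38.   7.]
```

View pics/s11c.png

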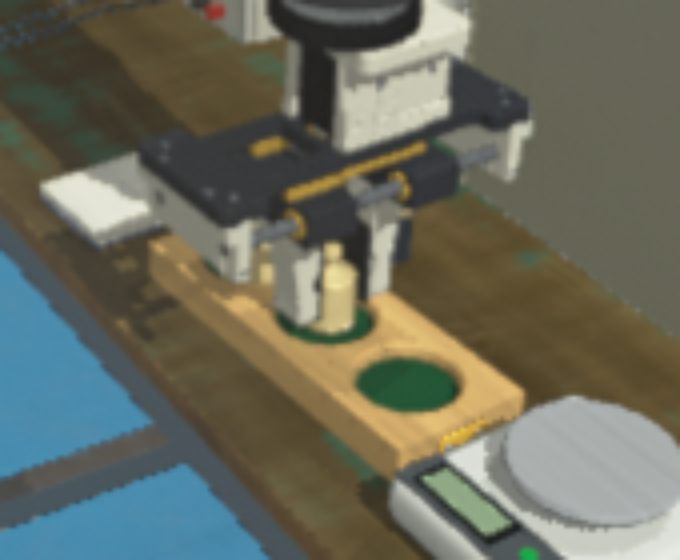

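Request:
move_arm(commands=[[1.5, 0, 0, 0.1, 0, 0, 0], [1.5, 0, 0, 0.2, 0, 0, 0], [1.5, 0, 0, 0.2, 0, 0, 0], [1.5, 0, 0, 0.2, 0, 0, 0], [1.5, 0, 0, 0.2, 0, 0, 0], [1.5, 0, 0, 0.2, 0, 0, 0], [1.5, 0, 0, 0.2, 0, 0, 0], [1.5, 0, 0, 0.2, 0, 0, 0]])

```text
clock: 18.75
tool_pos: [0.4646, -0.2201, 0.0256]
orientation: [-180.0, -0.0, -86.4]
force: [0.5, 0.0, -1.8]
opening: 0.0267
```

Request:
move_arm(commands=[[3, 0, 0, 0.05, 0, 0, 0], [3.5, 0, 0, 0.05, 0, 0, 0], [4, 0, 0, 0.05, 0, 0, 0], [4.5, 0, 0, -0.5, 0, 0, 0], [4.5, 0, 0, -2, 0, 0, 0], [4.5, 0, 0, -5, 0, 0, 0], [4.5, 0, 0, -9, 0, 0, 0], [4.5, 0, 0, -12, 0, 0, 0]])

```text
clock: 19.75
tool_pos: [0.465, -0.2203, 0.1485]
orientation: [-179.9, -0.0, -86.4]
force: [0.2, -0.6, -0.6]
opening: 0.0451
```

```bash
python3 go.py .4238 .339 .15 -90;  python3 -c "
from h import *
s=snap('scene','s12');im=s['frame'][210:350,230:400,::-1];cv2.imwrite('pics/s12c.png',cv2.resize(im,None,fx=4,fy=4))"
```

```text
t 19.75 shift cm [-56.07   0.6   -0.18] turn [-0.002 -0.001  0.063] j [ -3.   9. -26.   0. -55.   7.]
```

View pics/s12c.png

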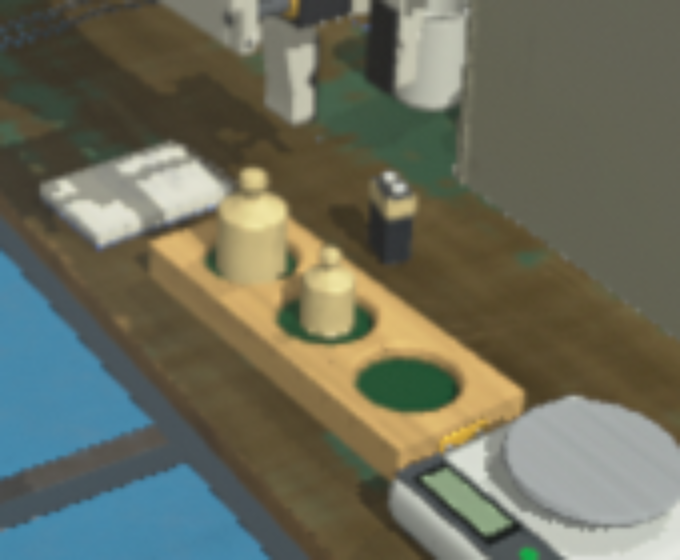

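Both stand well. Next, the 100 g.

Request:
move_arm(commands=[[4.5, -3, 0, 0, 0, 0, 0], [4.5, -9, 0, 0, 0, 0, 0], [4.5, -15, 0, 0, 0, 0, 0], [4.5, -21, 0, 0, 0, 0, 0], [4.5, -27, 0.2, 0, 0, 0, 0.02], [4.5, -33, 0.3, 0, 0, 0, 0.04], [4.5, -39, 0.4, 0, 0, 0, 0.06], [4.5, -45, 0.5, 0, 0, 0, 0.06]])

```text
clock: 20.8
tool_pos: [0.431, 0.2309, 0.1469]
orientation: [-179.9, 0.1, -89.8]
force: [1.5, -0.2, 0.2]
opening: 0.0451
```

```bash
python3 go.py .4238 .339 .07 -90
```

```text
t 20.8 shift cm [-10.8   0.7   7.7] turn [-0.001  0.001  0.003] j [ 51.   7. -29.   0. -54. -51.]
```

Request:
move_arm(commands=[[4.5, -4, 0.5, 0, 0, 0, 0], [4.5, -8, 0.7, 0, 0, 0, 0], [4.5, -10, 0.7, 1, 0, 0, 0], [4.5, -10, 0.7, 3, 0, 0, 0], [4.5, -10, 0.7, 5, 0, 0, 0], [4.5, -10, 0.7, 7, 0, 0, 0], [4.5, -10, 0.7, 7.7, 0, 0, 0], [4.5, -10, 0.7, 7.7, 0, 0, 0]])

```text
clock: 21.8
tool_pos: [0.4242, 0.3282, 0.0685]
orientation: [180.0, -0.0, -89.9]
force: [0.6, -0.3, 0.8]
opening: 0.045
```

```bash
python3 go.py .4238 .339 .009 -90; python3 -c "
from h import *
s=snap('scene','s13');im=s['frame'][110:230,130:270,::-1];cv2.imwrite('pics/s13c.png',cv2.resize(im,None,fx=5,fy=5))"
```

```text
t 21.8 shift cm [-1.08  0.04  5.95] turn [ 0.    -0.001  0.002] j [ 59.  17. -28.   0. -45. -59.]
```

View pics/s13c.png

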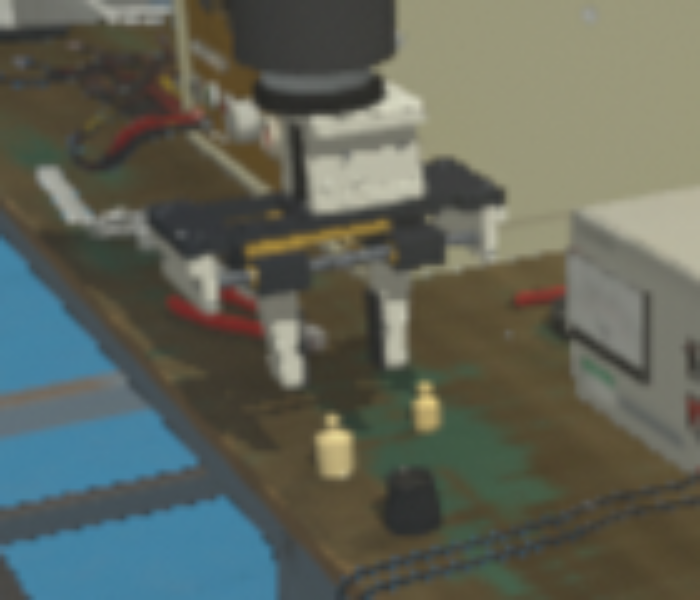

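Request:
move_arm(commands=[[4.5, -1.1, 0, 0, 0, 0, 0], [4.5, -1.1, 0, 1, 0, 0, 0], [4.5, -1.1, 0, 2.5, 0, 0, 0], [4.5, -1.1, 0, 4, 0, 0, 0], [4.5, -1.1, 0, 5.2, 0, 0, 0], [4.5, -1.1, 0, 5.8, 0, 0, 0], [4.5, -1.1, 0, 5.8, 0, 0, 0], [3, -1.1, 0, 5.8, 0, 0, 0]])

```text
clock: 22.85
tool_pos: [0.4244, 0.3399, 0.0109]
orientation: [-180.0, 0.0, -89.8]
force: [-0.3, 0.0, 0.4]
opening: 0.0394
```

Request:
move_arm(commands=[[1, 0, 0, 0, 0, 0, 0], [1, 0, 0, 0, 0, 0, 0], [1, 0, 0, 0, 0, 0, 0], [1, 0, 0, 0, 0, 0, 0], [1, 0, 0, -0.3, 0, 0, 0], [1, 0, 0, -1, 0, 0, 0], [1, 0, 0, -3, 0, 0, 0], [1, 0, 0, -5, 0, 0, 0]])

```text
clock: 23.85
tool_pos: [0.4241, 0.3394, 0.0612]
orientation: [180.0, -0.0, -89.9]
force: [0.3, -0.4, -1.0]
opening: 0.0205
```

```bash
python3 go.py .4690 -.2858 .15 -86; python3 -c "
from h import *
s=snap('scene','s14');im=s['frame'][110:230,130:270,::-1];cv2.imwrite('pics/s14c.png',cv2.resize(im,None,fx=5,fy=5))"
```

```text
t 23.85 shift cm [62.54 -4.33 -8.85] turn [ 0.    -0.    -0.067] j [ 59.  18. -28.   0. -44. -59.]
```

View pics/s14c.png

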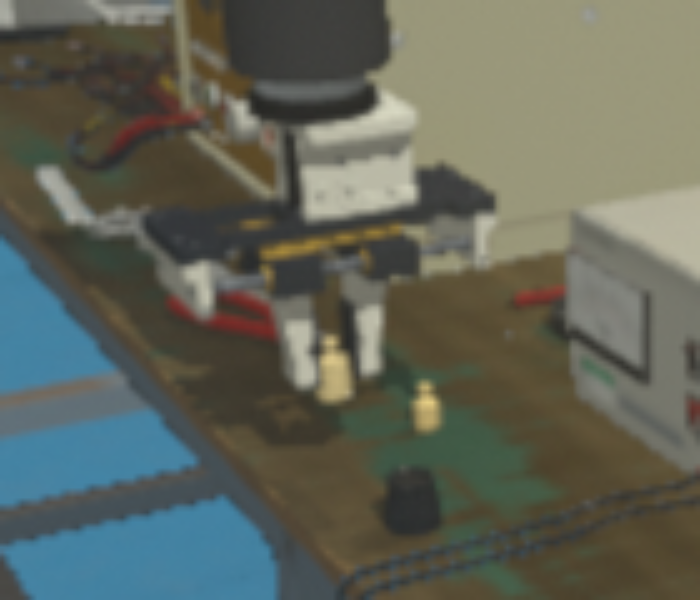

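Request:
move_arm(commands=[[1, 1, 0, -2.5, 0, 0, 0], [1, 5, 0, -5, 0, 0, 0], [1, 11, -0.5, -7.5, 0, 0, 0], [1, 17, -1, -9, 0, 0, 0], [1, 23, -1.5, -9, 0, 0, 0], [1, 29, -2, -9, 0, 0, -0.02], [1, 35, -2.5, -9, 0, 0, -0.04], [1, 41, -3, -9, 0, 0, -0.06]])

```text
clock: 24.9
tool_pos: [0.4551, -0.0721, 0.151]
orientation: [-179.9, 0.0, -86.4]
force: [2.2, 0.5, -0.8]
opening: 0.0203
```

```bash
python3 go.py .469 -.2858 .15 -86
```

```text
t 24.9 shift cm [21.41 -0.03  0.1 ] turn [-0.001  0.    -0.006] j [ 16.   4. -32.   0. -54. -12.]
```

Request:
move_arm(commands=[[1, 5, 0, 0, 0, 0, 0], [1, 10, 0, 0, 0, 0, 0], [1, 14, 0, 0, 0, 0, 0], [1, 17, 0, 0, 0, 0, 0], [1, 19.5, 0, 0, 0, 0, 0], [1, 21.4, 0, 0, 0, 0, 0], [1, 21.4, 0, 0, 0, 0, 0], [1, 21.4, 0, 0, 0, 0, 0]])

```text
clock: 25.9
tool_pos: [0.4684, -0.2834, 0.1505]
orientation: [180.0, 0.0, -86.4]
force: [0.8, -0.2, -0.6]
opening: 0.0204
```

```bash
python3 go.py .469 -.2858 .0245 -86;  python3 -c "
from h import *
s=snap('scene','s15');im=s['frame'][210:350,230:400,::-1];cv2.imwrite('pics/s15c.png',cv2.resize(im,None,fx=4,fy=4))"
```

```text
t 25.9 shift cm [ 0.24 -0.05 12.6 ] turn [ 0.     0.    -0.007] j [-11.  12. -22.  -0. -56.  14.]
```

View pics/s15c.png

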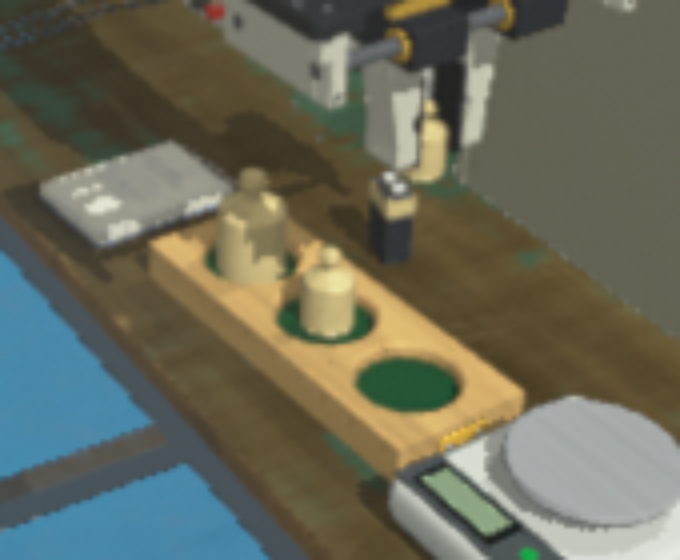

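Request:
move_arm(commands=[[1, 0, 0, 2, 0, 0, 0], [1, 0, 0, 4, 0, 0, 0], [1, 0, 0, 6, 0, 0, 0], [1, 0, 0, 8, 0, 0, 0], [1, 0, 0, 9.5, 0, 0, 0], [1, 0, 0, 10.6, 0, 0, 0], [1, 0, 0, 11.2, 0, 0, 0], [1, 0, 0, 11.2, 0, 0, 0]])

```text
clock: 26.95
tool_pos: [0.4686, -0.2838, 0.0384]
orientation: [180.0, 0.0, -86.4]
force: [0.6, 0.1, -1.2]
opening: 0.0207
```

Request:
move_arm(commands=[[1, 0, 0, 0.3, 0, 0, 0], [1, 0, 0, 0.6, 0, 0, 0], [1, 0, 0, 0.9, 0, 0, 0], [1, 0, 0, 1.1, 0, 0, 0], [1, 0, 0, 1.2, 0, 0, 0], [1, 0, 0, 1.3, 0, 0, 0], [1, 0, 0, 1.3, 0, 0, 0], [1, 0, 0, 1.3, 0, 0, 0]])

```text
clock: 27.95
tool_pos: [0.4686, -0.2838, 0.0256]
orientation: [-180.0, -0.0, -86.4]
force: [-0.1, -0.4, -1.3]
opening: 0.0205
```

```bash
python3 go.py .469 -.2858 .0245 -86;  python3 -c "
from h import *
s=snap('scene','s16');im=s['frame'][210:350,230:400,::-1];cv2.imwrite('pics/s16c.png',cv2.resize(im,None,fx=4,fy=4))"
```

```text
t 27.95 shift cm [ 0.2  -0.02  0.11] turn [-0.    -0.    -0.007] j [-11.  21. -29.   0. -40.  14.]
```

View pics/s16c.png

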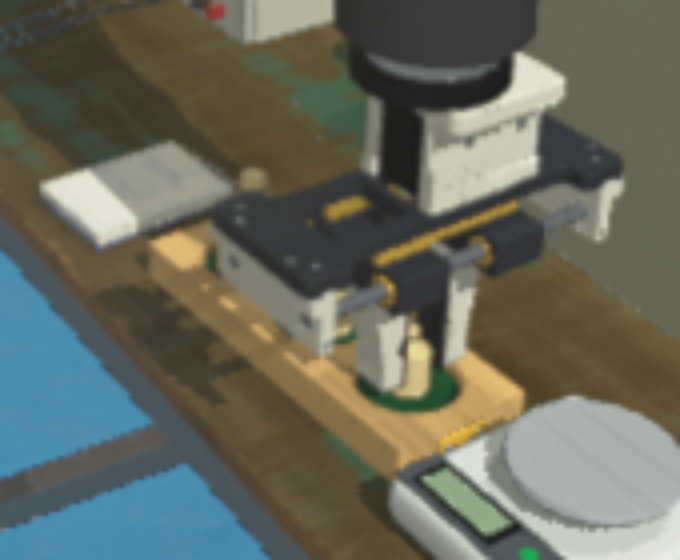

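Lower 1 mm and release.

Request:
move_arm(commands=[[1, 0, 0, 0.1, 0, 0, 0], [1, 0, 0, 0.1, 0, 0, 0], [2.4, 0, 0, 0.1, 0, 0, 0], [3, 0, 0, 0.1, 0, 0, 0], [3.8, 0, 0, 0, 0, 0, 0], [4, 0, 0, -2, 0, 0, 0], [4, 0, 0, -5, 0, 0, 0], [4, 0, 0, -9, 0, 0, 0]])

```text
clock: 29.0
tool_pos: [0.4678, -0.2836, 0.1157]
orientation: [179.9, 0.0, -86.4]
force: [0.8, 0.2, 0.1]
opening: 0.0402
```

```bash
python3 go.py .4985 .373 .15 0;  python3 -c "
from h import *
s=snap('scene','s17');im=s['frame'][210:350,230:400,::-1];cv2.imwrite('pics/s17c.png',cv2.resize(im,None,fx=4,fy=4))"
```

```text
t 29.0 shift cm [-65.35  -7.15  -3.4 ] turn [ 1.000e-03  2.000e-03 -1.508e+00] j [-11.  14. -24.  -0. -52.  14.]
```

View pics/s17c.png

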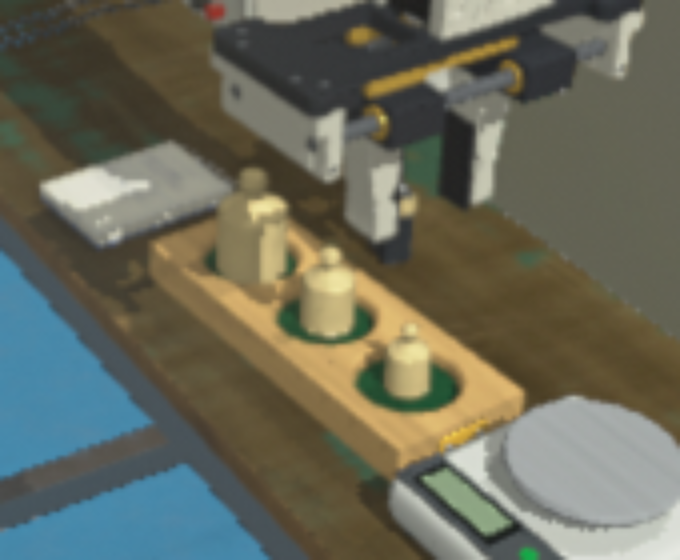

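Request:
move_arm(commands=[[4, -2, 0, -3.5, 0, 0, -0.05], [4, -7, 0, -4, 0, 0, -0.2], [4, -13, 0, -4, 0, 0, -0.38], [4, -19, 0, -4, 0, 0, -0.56], [4, -25, -0.5, -4, 0, 0, -0.74], [4, -31, -1, -4, 0, 0, -0.92], [4, -37, -1.5, -4, 0, 0, -1.1], [4, -43, -2, -4, 0, 0, -1.28]])

```text
clock: 30.05
tool_pos: [0.4614, 0.1487, 0.1559]
orientation: [-180.0, -0.0, -12.7]
force: [1.2, 0.2, -0.9]
opening: 0.0397
```

```bash
python3 go.py .4985 .373 .15 0
```

```text
t 30.05 shift cm [ -1.32 -22.7    0.6 ] turn [-0.001 -0.001 -0.222] j [ 41.   6. -29.   0. -55.  36.]
```

Request:
move_arm(commands=[[4, 0, -5, 0, 0, 0, -0.1], [4, 0, -10, 0, 0, 0, -0.2], [4, -0.5, -15, 0, 0, 0, -0.22], [4, -1, -19, 0, 0, 0, -0.22], [4, -1.3, -21, 0, 0, 0, -0.22], [4, -1.3, -22, 0, 0, 0, -0.22], [4, -1.3, -22.3, 0, 0, 0, -0.22], [4, -1.3, -22.3, 0, 0, 0, -0.22]])

```text
clock: 31.05
tool_pos: [0.4995, 0.3659, 0.1557]
orientation: [180.0, 0.0, -0.5]
force: [0.3, -0.7, -0.4]
opening: 0.0397
```

```bash
python3 go.py .4985 .373 .07 0
```

```text
t 31.05 shift cm [-0.1  -0.71  8.57] turn [ 0.     0.    -0.009] j [ 54.  18. -12.  -0. -59.  35.]
```

Request:
move_arm(commands=[[4, -0.1, -0.7, 0, 0, 0, 0], [4, -0.1, -0.7, 2, 0, 0, 0], [4, -0.1, -0.7, 4, 0, 0, 0], [4, -0.1, -0.7, 6, 0, 0, 0], [4, -0.1, -0.7, 8, 0, 0, 0], [4, -0.1, -0.7, 9.5, 0, 0, 0], [4, -0.1, -0.7, 10.5, 0, 0, 0], [4, -0.1, -0.7, 10.5, 0, 0, 0]])

```text
clock: 32.05
tool_pos: [0.4984, 0.3734, 0.05]
orientation: [179.9, 0.0, -0.5]
force: [0.6, 0.6, -0.5]
opening: 0.04
```

```bash
python3 go.py .4985 .373 .003 0; python3 -c "
from h import *
s=snap('scene','s18');im=s['frame'][110:230,130:270,::-1];cv2.imwrite('pics/s18c.png',cv2.resize(im,None,fx=5,fy=5))"
```

```text
t 32.05 shift cm [0.02 0.04 4.7 ] turn [ 0.001  0.001 -0.008] j [ 55.  25. -18.   0. -47.  35.]
```

View pics/s18c.png

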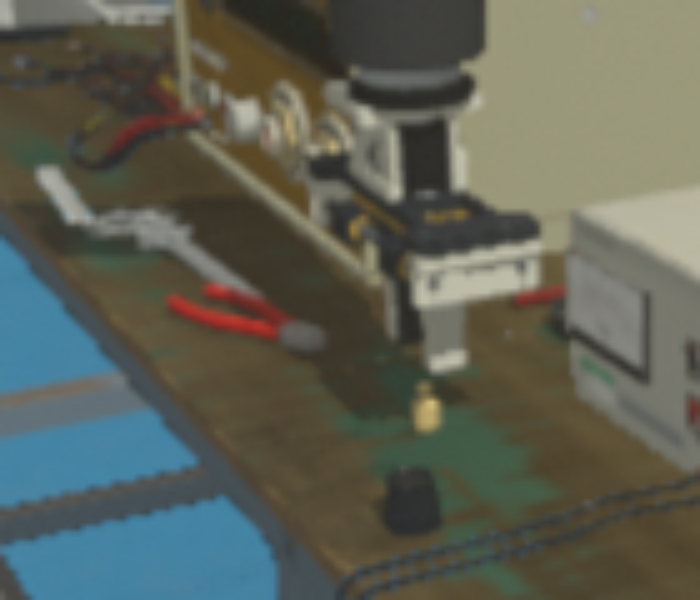

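Request:
move_arm(commands=[[4, 0, 0, 1, 0, 0, 0], [4, 0, 0, 2.2, 0, 0, 0], [4, 0, 0, 3.2, 0, 0, 0], [4, 0, 0, 4, 0, 0, 0], [4, 0, 0, 4.4, 0, 0, 0], [4, 0, 0, 4.5, 0, 0, 0], [4, 0, 0, 4.5, 0, 0, 0], [2.5, 0, 0, 4.5, 0, 0, 0]])

```text
clock: 33.1
tool_pos: [0.4987, 0.3739, 0.0059]
orientation: [-180.0, -0.0, -0.5]
force: [-0.5, 0.4, 0.5]
opening: 0.0346
```

Request:
move_arm(commands=[[0.7, 0, 0, 0, 0, 0, 0], [0.7, 0, 0, 0, 0, 0, 0], [0.7, 0, 0, 0, 0, 0, 0], [0.7, 0, 0, 0, 0, 0, 0], [0.7, 0, 0, -0.3, 0, 0, 0], [0.7, 0, 0, -1, 0, 0, 0], [0.7, 0, 0, -3, 0, 0, 0], [0.7, 0, 0, -5, 0, 0, 0]])

```text
clock: 34.1
tool_pos: [0.4984, 0.3736, 0.0563]
orientation: [180.0, 0.0, -0.5]
force: [-1.1, 1.0, -0.4]
opening: 0.0153
```

```bash
python3 go.py .4897 -.3976 .17 0; python3 -c "
from h import *
s=snap('scene','s19');im=s['frame'][110:230,130:270,::-1];cv2.imwrite('pics/s19c.png',cv2.resize(im,None,fx=5,fy=5))"
```

```text
t 34.1 shift cm [ -0.24  77.13 -11.34] turn [ 0.     0.    -0.008] j [ 55.  25. -18.   0. -48.  35.]
```

View pics/s19c.png

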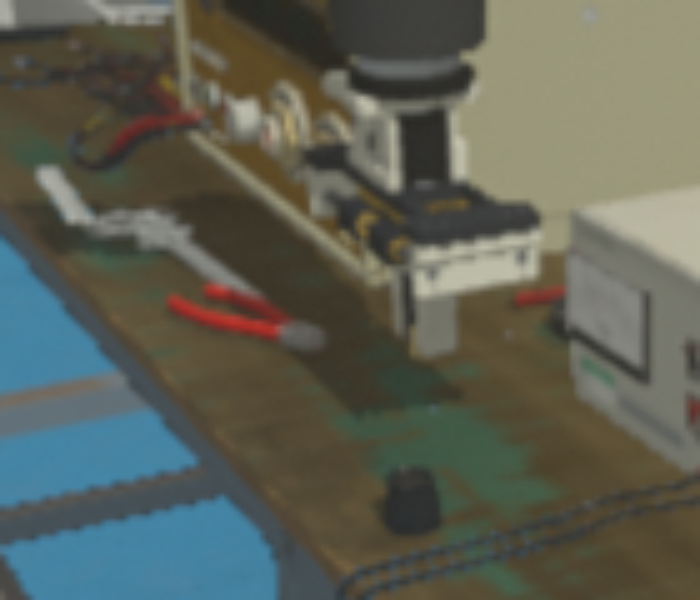

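Request:
move_arm(commands=[[0.7, 0, 0.5, -3, 0, 0, 0], [0.7, 0, 4, -6, 0, 0, 0], [0.7, 0, 10, -9, 0, 0, 0], [0.7, 0, 16, -11, 0, 0, 0], [0.7, 0, 22, -11.5, 0, 0, 0], [0.7, 0, 28, -11.5, 0, 0, 0], [0.7, 0, 34, -11.5, 0, 0, 0], [0.7, 0, 40, -11.5, 0, 0, 0]])

```text
clock: 35.15
tool_pos: [0.4948, -0.0281, 0.1711]
orientation: [-180.0, -0.1, -0.4]
force: [1.8, 0.4, 0.2]
opening: 0.0154
```

```bash
python3 go.py .4897 -.3976 .17 0
```

```text
t 35.15 shift cm [-0.22 36.96  0.1 ] turn [-0.    -0.001 -0.008] j [ 20.   6. -26.   0. -58.  70.]
```

Request:
move_arm(commands=[[0.7, 0, 5.5, 0, 0, 0, 0], [0.7, 0, 11, 0, 0, 0, 0], [0.7, 0, 16.5, 0, 0, 0, 0], [0.7, 0, 22, 0, 0, 0, 0], [0.7, 0, 27, 0, 0, 0, 0], [0.7, -0.2, 31.5, 0, 0, 0, 0], [0.7, -0.2, 35, 0, 0, 0, 0], [0.7, -0.2, 37, 0, 0, 0, 0]])

```text
clock: 36.15
tool_pos: [0.4897, -0.3978, 0.1704]
orientation: [-180.0, 0.0, -0.6]
force: [-0.5, 1.0, -1.2]
opening: 0.0154
```

Request:
move_arm(commands=[[0.7, 0, 0, 0, 0, 0, 0], [0.7, 0, 0, 0, 0, 0, 0], [0.7, 0, 0, 0, 0, 0, 0], [0.7, 0, 0, 1, 0, 0, 0], [0.7, 0, 0, 2.5, 0, 0, 0], [0.7, 0, 0, 4, 0, 0, 0], [0.7, 0, 0, 5, 0, 0, 0], [0.7, 0, 0, 5, 0, 0, 0]])

```text
clock: 37.15
tool_pos: [0.4895, -0.396, 0.1192]
orientation: [-179.9, 0.1, -0.5]
force: [0.7, 0.0, 0.6]
opening: 0.0149
```

```bash
python3 go.py .4897 -.3976 .05 0;  python3 -c "
from h import *
s=snap('scene','s20');im=s['frame'][210:380,250:450,::-1];cv2.imwrite('pics/s20c.png',cv2.resize(im,None,fx=4,fy=4))"
```

```text
t 37.15 shift cm [0.03 0.17 6.92] turn [-0.001  0.002 -0.008] j [-21.  21. -13.  -0. -56. 111.]
```

View pics/s20c.png

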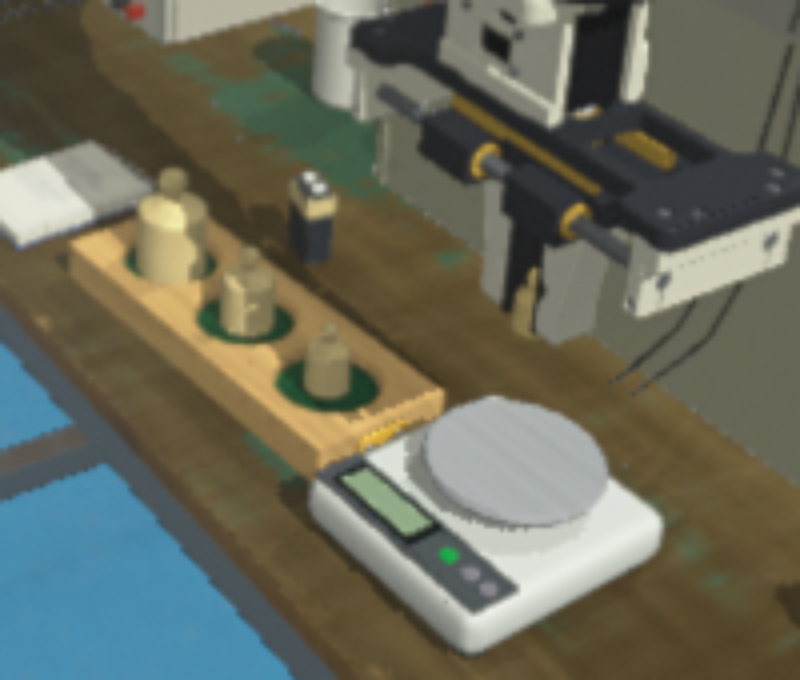

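```bash
python3 -c "
from h import *
s=load('s20')
for z in (.109,.114,.119,.143): print(z,(proj(s,[[.4895,-.396,z],[.481,-.396,z]])-[250,210])*4)"
```

```text
0.109 [[529.55746403 338.0495037 ]
 [514.63451856 343.84385726]]
0.114 [[530.78622464 328.58970439]
 [515.82823515 334.35475827]]
0.119 [[532.02123326 319.07713394]
 [517.02805541 324.81244397]]
0.143 [[538.0376139  272.66924775]
 [522.87349994 278.25541932]]
```

Request:
move_arm(commands=[[0.7, 0, 0.15, 1.5, 0, 0, 0], [0.7, 0, 0.15, 3, 0, 0, 0], [0.7, 0, 0.15, 4.5, 0, 0, 0], [0.7, 0, 0.15, 5.5, 0, 0, 0], [0.7, 0, 0.15, 6.2, 0, 0, 0], [0.7, 0, 0.15, 6.5, 0, 0, 0], [0.7, 0, 0.15, 6.7, 0, 0, 0], [0.7, 0, 0.15, 6.7, 0, 0, 0]])

```text
clock: 38.2
tool_pos: [0.4903, -0.3978, 0.0538]
orientation: [180.0, -0.0, -0.5]
force: [0.7, -0.3, -0.6]
opening: 0.0152
```

Request:
move_arm(commands=[[0.7, 0, 0, 0.1, 0, 0, 0], [0.7, 0, 0, 0.15, 0, 0, 0], [0.7, 0, 0, 0.2, 0, 0, 0], [0.7, 0, 0, 0.2, 0, 0, 0], [0.7, 0, 0, 0.2, 0, 0, 0], [0.7, 0, 0, 0.2, 0, 0, 0], [0.7, 0, 0, 0.2, 0, 0, 0], [0.7, 0, 0, 0.2, 0, 0, 0]])

```text
clock: 39.2
tool_pos: [0.4901, -0.3977, 0.0515]
orientation: [-180.0, 0.0, -0.5]
force: [-0.9, 0.2, -1.5]
opening: 0.0154
```

```bash
python3 -c "
from h import *
s=snap('scene','s21');im=s['frame'][250:380,310:450,::-1];cv2.imwrite('pics/s21c.png',cv2.resize(im,None,fx=5,fy=5))
print((proj(s,[[.4895,-.3976,.044],[.481,-.3976,.044]])-[310,250])*5)"
```

```text
[[345.66921289 373.03241642]
 [327.55554914 380.72766704]]
```

View pics/s21c.png

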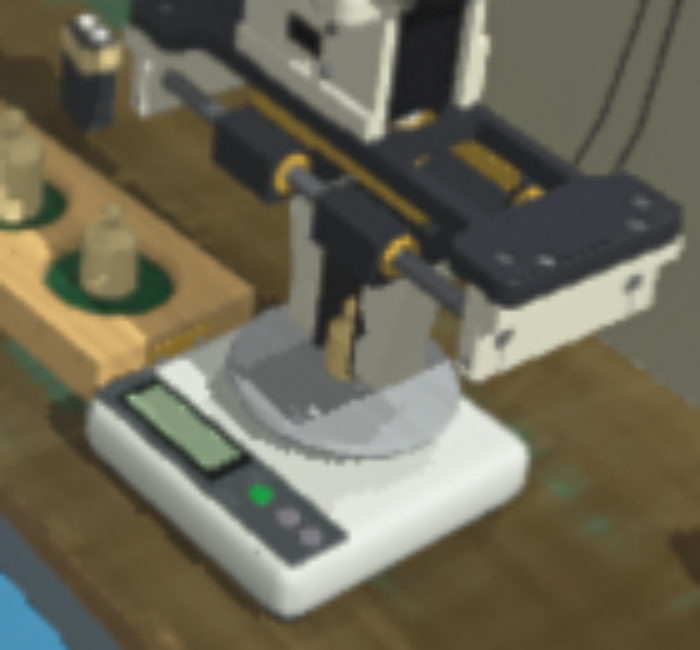

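Down another 1.5 mm while watching the force.

Request:
move_arm(commands=[[0.7, 0, 0, 0.05, 0, 0, 0], [0.7, 0, 0, 0.1, 0, 0, 0], [0.7, 0, 0, 0.15, 0, 0, 0], [0.7, 0, 0, 0.15, 0, 0, 0], [0.7, 0, 0, 0.15, 0, 0, 0], [0.7, 0, 0, 0.15, 0, 0, 0], [0.7, 0, 0, 0.15, 0, 0, 0], [0.7, 0, 0, 0.15, 0, 0, 0]])

```text
clock: 40.25
tool_pos: [0.4901, -0.3977, 0.0501]
orientation: [180.0, 0.0, -0.5]
force: [0.1, 0.2, -0.7]
opening: 0.0151
```

Request:
move_arm(commands=[[0.7, 0, 0, 0.05, 0, 0, 0], [0.7, 0, 0, 0.05, 0, 0, 0], [0.7, 0, 0, 0.05, 0, 0, 0], [1.9, 0, 0, 0.05, 0, 0, 0], [2.4, 0, 0, 0.05, 0, 0, 0], [3, 0, 0, 0.05, 0, 0, 0], [3.5, 0, 0, 0.05, 0, 0, 0], [3.5, 0, 0, -1, 0, 0, 0]])

```text
clock: 41.25
tool_pos: [0.4896, -0.3974, 0.0596]
orientation: [-180.0, 0.1, -0.5]
force: [0.2, 0.6, 0.3]
opening: 0.0351
```

Request:
move_arm(commands=[[3.5, 0, 0, -1, 0, 0, 0], [3.5, 0, 0, -3, 0, 0, 0], [3.5, 0, 0, -6, 0, 0, 0], [3.5, 0, 0, -9, 0, 0, 0], [3.5, 0, 0, -12, 0, 0, 0], [3.5, 0, 0, -15, 0, 0, 0], [3.5, 0, 0, -17, 0, 0, 0], [3.5, 0, 0, -17, 0, 0, 0]])

```text
clock: 42.25
tool_pos: [0.491, -0.3982, 0.233]
orientation: [179.9, -0.2, -0.5]
force: [0.7, 0.4, -0.8]
opening: 0.0354
```

```bash
python3 -c "
from h import *
s=snap('scene','s22');im=s['frame'][220:370,260:430,::-1];cv2.imwrite('pics/s22c.png',cv2.resize(im,None,fx=4,fy=4))
im=s['frame'][160:240,160:270,::-1];cv2.imwrite('pics/s22d.png',cv2.resize(im,None,fx=4,fy=4))
s=snap('top','t22')
im=s['frame'][180:270,320:490,::-1];cv2.imwrite('pics/t22c.png',cv2.resize(im,None,fx=4,fy=4))
print(sensors.get_obs()['tool_pos'])"
```

```text
[ 0.48997105 -0.39746501  0.23025168]
```

View pics/s22c.png

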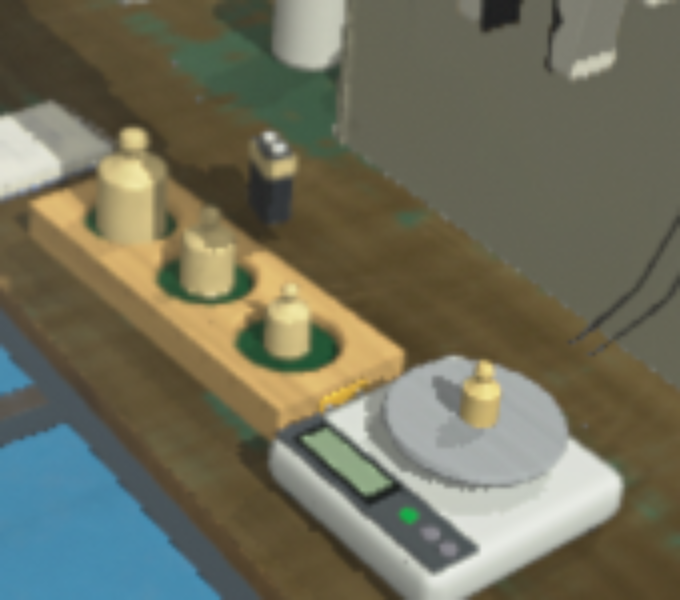

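View pics/t22c.png

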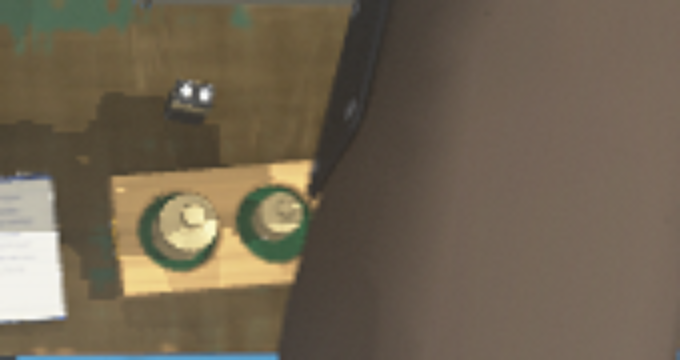

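View pics/s22d.png

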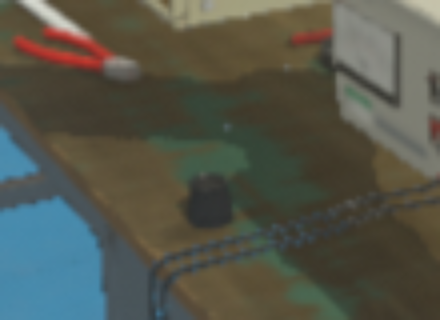

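```bash
python3 -c "
from h import *
s=load('s22')
# bottom-centre of foot ellipse pixel -> ray at foot height, plus knob tops at known heights
f=lambda u,v:((u+.5)/4-.5+260,(v+.5)/4-.5+220)
for n,p,z,t in (('50',(485,371),.069,(.4897,-.3976)),('100',(290,293),.048,(.4688,-.2857)),('200',(210,217),.056,(.464,-.2203)),('500',(133,138),.072,(.4589,-.1548))):
  q=atz(s,f(*p),z);print(n,q[:2].round(4),np.hypot(*(q[:2]-t)).round(4))
print(job.close_job())"
```

```text
50 [ 0.492  -0.3955] 0.0031
100 [ 0.4698 -0.2821] 0.0037
200 [ 0.4664 -0.2165] 0.0044
500 [ 0.4592 -0.152 ] 0.0028
the job is handed in; nothing more can be done
None
```

The linearity check is set up and handed in after about 42 of the 123 s; the hand-in gave no verdict. The scale stands at the right (-y) end of the rack. The 50 g weight is in the middle of its pan, the 100 g is in the right nest next to it, the 200 g in the middle nest and the 500 g in the left nest.

- **Placement:** in the last scene-camera picture all four weights stand upright and the gripper is clear above them. Their knobs lie 3 to 4.5 mm from the measured centres of the pan and nests, against 20 mm and 18 mm allowed. That check uses one view and knob heights estimated from the sizes given in the task.
- **Bystanders:** the loupe and the battery look upright and unmoved. I judged this by eye and did not measure it.
- **What I could not confirm:** the arm hid the right nest and the pan from the top camera, so the 100 g and 50 g were not checked from a second view. The force reading showed contact only when the 500 g was set down. The other three were released about 1 mm or less above their surface by my estimate, so seating on the felt and pan was checked only in the pictures.

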